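Tilt the rolling pin out of the covered utensil box

ROBOT

A 6-joint arm with a two-finger parallel gripper is mounted at the origin on a cart in front of the work surface, level with it; the furniture and walls round the work are solid. World frame = base frame: x ahead of the robot, y to its left, z up, the work surface at z = 0. Lengths are in m, angles in rad, forces in N, time in s.
With the tool pointing down it reaches from about 0.25 to 0.85 m from the base axis. Payload 12.5 kg.
Tool frame: the origin (TCP) lies midway between the tips of the shut fingers; the grasp point (between the pads) lies 19 mm behind it; z points along the fingers, y is the line along which they close (so a half turn about z gives the same grasp; the last joint's range is limited). The gripper opens to 93 mm and grips with 3 to 60 N. Pads are 15 mm wide; open, the fingers measure 128 mm over their backs; the gripper's body (75 mm by 188 mm) begins 65 mm behind the grasp point.
Start: joints at [-1.233, 0.351, 1.652, -0, 1.139, -0.085], TCP at [0.226, -0.502, 0.219] pointing down, gripper open.
Joint ranges: [-2.75, 2.75], [-0.79, 2.1], [0.01, 2.65], [-1.57, 4.71], [0.07, 3.14], [-2.87, 2.87]. Speed limits (rad/s): [2.22, 2.22, 2.79, 3.14, 3.14, 3.14].

INTERFACE

Orientations are given as a unit quaternion [w, x, y, z].
In Python, from station import sensors, read_camera, sign_off, search_frame, outline_of, landmark_of gives the robot as it stands. The module is installed in compiled form; this text tells all that it offers.
- The arm moves only by the tool play_rows, never from a script. Its argument "rows" is a list of rows, each a list of 2 entries, a list of its own where there are three numbers: the shift along the tool's x, y, z in mm, then the turn, a rotation vector about the tool's x, y, z in degrees. A call has exactly 8 rows; each row is the pose to reach, as a shift and turn from the pose commanded when the call began, along the tool's axes at that moment; what a row does not reach only later rows make up. A row lasts 1/10 s, in which the tool goes at most 50 mm and 8.59 degrees, less where a joint would pass 70% of its speed; a pose out of reach is approached as far as the arm can. A call with a gripper value outside its range is refused whole. "gripper" is the opening, from 0 (shut) to 1 (fully open), set as the call begins (left out, the last holds). The fingers move at their own pace and stop on an object; "newtons" is the grip in N (left out, the last holds). Time passes only in rows, so rows that repeat a pose let the fingers close, or fill a call up. It gives the time, the measured TCP pose, the force, the opening and the grip force at its end, in the units of the state.
- sensors.get_state(): the state, without advancing time (a new reading comes with each control period).
- read_camera(name): name is "scene" or "top" or "wrist"; returns a dict with "frame" (400x640x3 uint8, red, green, blue), "depth" (400x640 float32, m along the optical axis (not along the pixel's ray), 0 where there is no reading), "camera_matrix" (3x3 intrinsics, pixels), "position" and "attitude" of the camera in the world. Camera axes: x right, y down, z forward; pixel columns grow to the right and rows downward; lengths in m; the calibration is good to about 2 mm. A picture is of the moment at which its call begins.
- sign_off(): hands the job in; it is judged then, once.
Trained networks look in a picture, given as the dict that the camera call returned (one of the last four; its "shot" number tells which), for a name from the list of things; names that differ only in an ending like _2 or _b are one class to them, and where a whole thing is asked for, a point or a joint stands for the part that bears it (a point fixed in the world has none). Each returns a list of dicts, best first, with "p" (0 to 1); they miss things now and then, are a little off and sometimes report something else, mostly with a low value. They report only what shows in the picture. A call takes as long as a camera call.
- search_frame(picture, query): "position" ([column, row] in pixels, amid what is visible of it).
- outline_of(picture, query): "pixels" (400x640 bool, what is visible of it) and "position" ([column, row] in pixels, amid what is visible of it).
- landmark_of(picture, query): "position" ([column, row] in pixels: a listed point, or the origin of a listed thing).
The state is a dict: "time": time; "qpos": joint angles; "qvel": joint speeds; "joint_efforts": joint torques, N m; "eef_pos": TCP position; "tcp_rot": TCP orientation; "wrist_force": force on the tool from outside, world axes, zero at the start; "moment": the same for the moment, N m; "opening": finger opening in m; "finger_force": force on a finger pad.
Only numpy, scipy, OpenCV 4.12 (cv2) and the standard library are available. Lean on these libraries where they do the work, as an engineer would, in place of code of your own. Each camera call takes 0.05 s, during which the arm holds its last target. There are 200 camera calls.

TASK

A short wooden rolling pin lies in the open-windowed utensil box, and it is longer than the window between the two fixed end covers. Tilt it to bring one end out first, draw it out through the window without forcing it against the box, and finish still holding it in the gripper, level and at rest, over the box and a good hand's breadth (10 cm) above its covers. Leave the jars and other things around it where they stand.

Things in the scene. Friction and masses are not known exactly. Their poses are not given: they have to be found in the camera images.
- utensil_box: wooden utensil box fixed to the worktop, 280 (x) x 146 (y) x 59 mm high, walls 8 mm, fixed covers over both ends. Origin: centre of its underside, on the worktop; x along its length, pointing to the robot's left give or take 0.45 rad; z up
- window_center (a point): centre of the box's window, level with the covers' tops, 59 mm above the box's origin; axes as the box's. Window 160 (x) x 130 (y) mm; beyond it, from |x| = 80 mm outward, a cover 8 mm thick closes each end (underside 51 mm above the worktop)
- floor_center (a point): centre of the box's inner floor, 6 mm above the box's origin; axes as the box's. Inside 264 (x) x 130 (y) mm. Low strips, 7 mm high and 5 mm wide, at y = +-16.5 mm, |x| = 46 to 124 mm, keep the pin on the centre line; none in the middle
- rolling_pin: loose pale wooden rolling pin, 200 mm long, about 0.14 kg, lying on the box floor along the box's x, within 8 mm of the middle, both ends under the covers. 26 mm thick over its middle 80 mm, tapering to 18 mm at the ends. Origin 13 mm off its axis, below its centre at the start (it may roll); x along its length
- pin_center (a point): centre of the rolling pin, on its axis; x along its length (19 mm above the worktop at the start)
- pin_end_a (a point): middle of the pin's end face at its +x end, 100 mm from its centre (the left end at the start)
- pin_end_b (a point): middle of the pin's end face at its -x end (the right end at the start)
- squat_jar_a: bystander: short red-capped spice jar, 54 mm wide, 58 mm tall, beside the far left corner of the box; origin at the centre of its underside; leave it
- squat_jar_b: bystander: short red-capped spice jar, 54 mm wide, 58 mm tall, beside the far right corner of the box; origin at the centre of its underside; leave it
- mug: bystander: black mug with handle, 101 x 134 x 72 mm; origin at the centre of its underside; leave it
- tall_jar: bystander: red-capped spice jar, 55 mm wide, 118 mm tall; origin at the centre of its underside; leave it
- sauce_bottle: bystander: sauce bottle, 60 mm wide, 198 mm tall; origin at the centre of its underside; leave it
- tea_box: bystander: red tea tin, 62 x 107 x 90 mm; origin at the centre of its underside; leave it
- tub: bystander: white-lidded tub, 117 mm wide, 203 mm tall; origin at the centre of its underside; leave it
- steel_cup: bystander: steel shake cup, 91 mm wide, 154 mm tall; origin at the centre of its underside; leave it

How it is judged:
By the outcome, as a careful person would: the job done as asked, in the order asked, and still so for the second after the job is handed in, while the arm keeps its last pose, push and grip.
It also fails if it takes over 42 s, if anything falls off the work surface, if the arm or the gripper's body presses on something with over 40 N, if the wrist force passes 120 N, or if a joint passes its speed limit or range.

## Working session

There is one attempt and no reset: what is moved stays moved. The work goes in short steps, Python scripts to look and compute and a tool call to move; the robot and the scene stay as the last step left them, time stands still between calls to the robot, and variables do not carry over. Pictures are saved under pics/ and viewed, at most 10 in all, crops included, and the job is handed in when it is done.

Besides the shell and the picture viewer there is one more tool, called after ">>>" as name(argument=value, ...) on one line, values as JSON. play_rows: Moves the arm, as the interface text tells. Its arguments: {"type":"object","properties":{"rows":{"type":"array"},"gripper":{"type":"number"},"newtons":{"type":"number"}},"required":["rows"]}

```bash
mkdir -p pics; cat > h.py <<'E'
import numpy as np, cv2
from scipy.spatial.transform import Rotation as R
from station import *
def rot(q): return R.from_quat([q[1],q[2],q[3],q[0]]).as_matrix()
def camR(c):
    a=np.array(c["attitude"]); return a if a.shape==(3,3) else rot(a)
def ray(c,px):
    return camR(c)@np.linalg.solve(c["camera_matrix"],[px[0],px[1],1.0])
def on_z(c,px,z):
    d=ray(c,px); p=np.array(c["position"]); return p+d*(z-p[2])/d[2]
def cloud(c):
    v,u=np.mgrid[:400,:640]; K=c["camera_matrix"]; d=c["depth"]
    P=np.stack([(u-K[0,2])/K[0,0]*d,(v-K[1,2])/K[1,1]*d,d],-1)
    return P@camR(c).T+np.array(c["position"])
def proj(c,p):
    q=camR(c).T@(np.array(p)-c["position"]); q=c["camera_matrix"]@q; return q[:2]/q[2]
def save(c,n): cv2.imwrite("pics/"+n,c["frame"][...,::-1])
E
python3 - <<'E'
from h import *
s=sensors.get_state(); print({k:np.round(v,3) for k,v in s.items()})
for n in ["top","scene"]:
    c=read_camera(n); save(c,n+"0.png"); print(n,np.round(c["position"],3),c["attitude"])
    for q,z in [("utensil_box",0),("window_center",.059),("floor_center",.006),("pin_center",.019),("pin_end_a",.019),("pin_end_b",.019)]:
        for l in landmark_of(c,q)[:2]: print(q,np.round(l["p"],2),np.round(l["position"],1),np.round(on_z(c,l["position"],z),4))
    C=cloud(c)
    for q in ["squat_jar_a","mug","tall_jar","sauce_bottle","tea_box","tub","steel_cup","rolling_pin","utensil_box"]:
        for l in outline_of(c,q)[:2]:
            m=l["pixels"]&(c["depth"]>0); P=C[m]
            print(q,round(l["p"],2),np.round(np.percentile(P,[3,50,97],axis=0),3).tolist())
E
```

```text
{'time': np.float64(0.0), 'qpos': array([-1.233,  0.351,  1.652, -0.   ,  1.139, -0.085]), 'qvel': array([ 0.   ,  0.   , -0.001, -0.002, -0.001, -0.001]), 'joint_efforts': array([ 1.0000e-03, -4.9732e+01, -2.8525e+01,  7.0000e-02,  2.6000e-02,
       -0.0000e+00]), 'eef_pos': array([ 0.226, -0.501,  0.218]), 'tcp_rot': array([-0.001,  0.978,  0.21 , -0.   ]), 'wrist_force': array([-0.341,  0.162, -0.694]), 'moment': array([-0.018,  0.022,  0.041]), 'finger_force': np.float64(0.0), 'opening': np.float64(0.093)}
top [ 0.455 -0.071  1.412] [ 0.01750156 -0.69987393  0.71373101 -0.02140624]
utensil_box 0.7 [325.3 213.9] [ 0.5036 -0.1117  0.    ]
utensil_box 0.63 [171.6 213.2] [0.5167 0.4293 0.    ]
window_center 0.92 [323.2 214.9] [ 0.4983 -0.1028  0.059 ]
floor_center 0.82 [326.1 215. ] [ 0.4995 -0.1142  0.006 ]
floor_center 0.42 [286.3 180.3] [0.6246 0.0235 0.006 ]
pin_center 0.89 [320.9 213.3] [ 0.5053 -0.0958  0.019 ]
pin_end_a 0.76 [352.2 209.1] [ 0.5178 -0.2051  0.019 ]
pin_end_b 0.76 [352.2 209.1] [ 0.5178 -0.2051  0.019 ]
squat_jar_a 0.78 [[0.612, -0.225, 0.021], [0.635, -0.2, 0.
[... 1587 characters left out ...]
84], [0.541, 0.445, 0.117]]
sauce_bottle 0.65 [[0.595, 0.409, 0.014], [0.609, 0.437, 0.116], [0.629, 0.457, 0.198]]
tea_box 0.75 [[0.334, 0.378, 0.006], [0.362, 0.434, 0.069], [0.41, 0.482, 0.092]]
tea_box 0.31 [[0.422, -0.055, 0.006], [0.504, 0.023, 0.051], [0.569, 0.035, 0.061]]
tub 0.71 [[0.467, -0.643, 0.019], [0.49, -0.578, 0.13], [0.562, -0.552, 0.204]]
tub 0.69 [[0.574, 0.002, 0.004], [0.608, 0.03, 0.048], [0.647, 0.048, 0.06]]
steel_cup 0.78 [[0.531, -0.515, 0.008], [0.552, -0.455, 0.106], [0.615, -0.432, 0.153]]
steel_cup 0.31 [[0.467, -0.645, 0.015], [0.49, -0.578, 0.129], [0.561, -0.552, 0.204]]
utensil_box 0.59 [[0.421, -0.062, 0.002], [0.504, 0.022, 0.048], [0.57, 0.036, 0.061]]
```

```bash
python3 - <<'E'
from h import *
c=read_camera("top"); C=cloud(c)
im=cv2.resize(c["frame"][130:300,230:430],(800,680),interpolation=cv2.INTER_CUBIC)[:600]; cv2.imwrite("pics/topcrop.png",im[...,::-1])
x,y,z=C[...,0],C[...,1],C[...,2]
reg=(x>.40)&(x<.6)&(y>-.3)&(y<.08)
m=reg&(z>.05)&(z<.07)
n,lab,st,_=cv2.connectedComponentsWithStats(m.astype(np.uint8))
keep=np.zeros_like(m)
for i in range(1,n):
    if st[i,4]>40: keep|=lab==i; print(st[i])
P=C[keep]; r=cv2.minAreaRect(P[:,:2].astype(np.float32)); print("rect",r,np.median(P[:,2]))
mp=outline_of(c,"rolling_pin")[0]["pixels"]&(z>.02)&(z<.045)
Q=C[mp]; u,s,v=np.linalg.svd(Q[:,:2]-Q[:,:2].mean(0),full_matrices=False); print("pin",np.median(Q,0),v[0],np.percentile(Q[:,2],[50,95,99]),len(Q))
E
```

```text
[347 186  23  45 761]
[283 192  31  46 800]
rect ((0.5096287131309509, -0.11106555163860321), (0.14607751369476318, 0.2801973223686218), 5.422584533691406) 0.05890550374131287Traceback (most recent call last):
  File "<stdin>", line 12, in <module>
IndexError: list index out of range
```

View pics/topcrop.png

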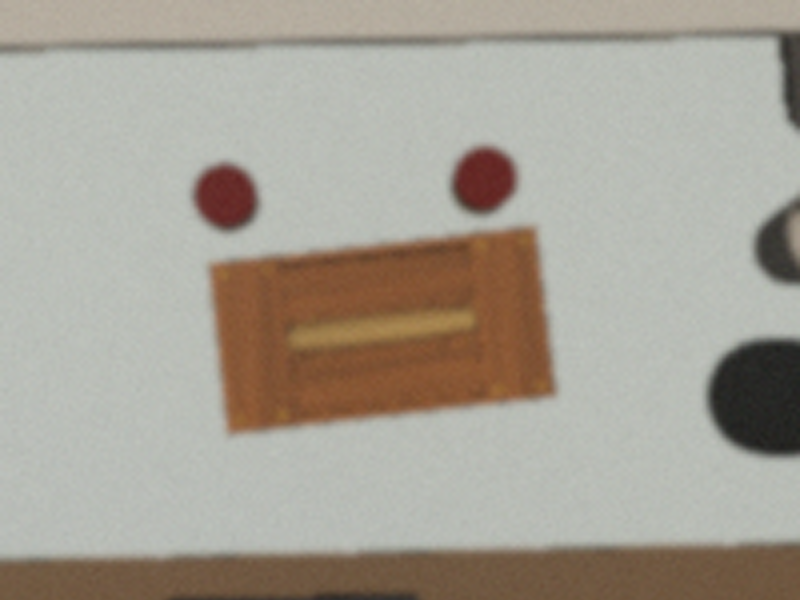

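```bash
cat >> h.py <<'E'
BC=np.array([.5096,-.1111]); YAW=np.radians(95.42)
Bx=np.array([np.cos(YAW),np.sin(YAW),0]); By=np.array([-np.sin(YAW),np.cos(YAW),0]); Z=np.array([0,0,1.])
def box(x,y,z): return np.array([*BC,0])+x*Bx+y*By+z*Z
def tooldown(th=0):  # tool y=-By; th>0: pin's -x end up
    r=np.stack([Bx,-By,-Z],1)
    return R.from_rotvec(th*By).as_matrix()@r
def rel(p,Rt):
    s=sensors.get_state(); Rc=rot(s["tcp_rot"])
    return np.round(Rc.T@(p-s["eef_pos"])*1000,1), np.round(np.degrees(R.from_matrix(Rc.T@Rt).as_rotvec()),2)
def inbox(p): d=np.array(p)-[*BC,0]; return np.array([d@Bx,d@By,d[2]])*1000
E
python3 - <<'E'
from h import *
print(rel(box(0,0,.17),tooldown()), box(0,0,.17), tooldown())
E
```

```text
(array([ 419.1, -239.6,   48.6]), array([  0.  ,   0.  , -71.19])) [ 0.5096 -0.1111  0.17  ] [[-0.09445582  0.99552905  0.        ]
 [ 0.99552905  0.09445582  0.        ]
 [ 0.          0.         -1.        ]]
```

>>> play_rows(rows=[[[20, -11, 0], [0, 0, -3]], [[60, -34, 0], [0, 0, -10]], [[103, -59, 0], [0, 0, -17]], [[146, -83, 0], [0, 0, -25]], [[188, -107, 0], [0, 0, -32]], [[230, -131, 0], [0, 0, -39]], [[272, -155, 0], [0, 0, -46]], [[312, -178, 10], [0, 0, -53]]], gripper=0.55, newtons=40)

```text
time: 2.5
eef_pos: [0.4387, -0.2097, 0.2097]
tcp_rot: [0.001, 0.78, 0.626, 0.0]
wrist_force: [1.2, -1.2, -0.0]
opening: 0.0517
finger_force: 0.0
```

```bash
python3 - <<'E'
from h import *
print(rel(box(0,0,.17),tooldown()))
E
```

```text
(array([111.6,  47.8,  39.7]), array([  0.14,   0.07, -17.9 ]))
```

>>> play_rows(rows=[[[35, 15, 13], [0, 0, -7]], [[70, 30, 25], [0, 0, -14]], [[97, 42, 35], [0, 0, -18]], [[110, 47, 39], [0, 0, -18]], [[112, 48, 40], [0, 0, -18]], [[112, 48, 40], [0, 0, -18]], [[112, 48, 40], [0, 0, -18]], [[112, 48, 40], [0, 0, -18]]])

```text
time: 3.3
eef_pos: [0.5085, -0.1136, 0.1691]
tcp_rot: [0.0, 0.675, 0.738, 0.0]
wrist_force: [0.5, 0.4, -0.4]
opening: 0.051
finger_force: 0.0
```

```bash
python3 - <<'E'
from h import *
s=sensors.get_state(); print(s["eef_pos"],s["tcp_rot"],inbox(s["eef_pos"]),rel(box(0,0,.17),tooldown()))
c=read_camera("wrist"); save(c,"w1.png"); C=cloud(c)
print(c["position"],inbox(c["position"]))
B=(C-np.array([*BC,0])); X=B@Bx*1000; Y=B@By*1000; H=B[...,2]*1000
ok=c["depth"]>0
m=ok&(abs(X)<79)&(abs(Y)<25)&(H>14)&(H<40)
for x0 in range(-78,78,8):
    k=m&(X>=x0)&(X<x0+8)
    if k.sum()>5: print(x0+4,k.sum(),np.round([np.percentile(Y[k],1),np.percentile(Y[k],99),np.percentile(H[k],97)],1))
cv=ok&(H>52)&(H<66)&(abs(Y)<80)&(abs(X)<150)
for y0 in (-50,-20,20,50):
    k=cv&(abs(Y-y0)<10); print("cover edges",y0,[np.round(np.percentile(X[k&(X*sg>0)],[1,99]),1) for sg in(-1,1) if (k&(X*sg>0)).sum()>9],)
k=cv&(abs(X)<60); print("walls y",[np.round(np.percentile(Y[k&(Y*sg>0)],[1,99]),1) for sg in(-1,1) if (k&(Y*sg>0)).sum()>9])
for q in ["pin_center","window_center","pin_end_a"]:
    for l in landmark_of(c,q)[:2]: print(q,round(l["p"],2),l["position"],inbox(on_z(c,l["position"],.059 if q[0]=="w" else .019)))
E
```

```text
[ 0.50847001 -0.11355962  0.16907771] [2.95968716e-04 6.74830547e-01 7.37972653e-01 9.29478697e-05] [ -2.34189041   1.3572595  169.07770754] (array([ 2.3,  1.3, -0.9]), array([ 0.03,  0.02, -0.3 ]))
[ 0.50024768 -0.03131452  0.33702612] [ 80.31214755   1.774305   337.0261193 ]
-74 155 [-13.7  23.   30.9]
-66 176 [-13.6  22.8  31.5]
-58 171 [-14.7  22.7  32.3]
-50 184 [-14.6  22.5  32.7]
-42 165 [-13.9  22.3  33.4]
-34 163 [-10.8  14.   33.8]
-26 173 [-10.8  13.9  34.4]
-18 174 [-10.7  13.8  34.3]
-10 175 [-10.7  13.6  34.3]
-2 181 [-10.6  13.5  34.5]
6 186 [-10.6  14.5  34.3]
14 195 [-10.5  14.3  34.3]
22 195 [-10.5  14.2  34.3]
30 201 [-10.5  14.1  34.3]
38 197 [-10.4  13.9  34.4]
46 208 [-10.3  19.8  34.5]
54 277 [-14.8  22.1  33.9]
62 265 [-14.7  22.9  33.5]
70 271 [-14.6  22.7  33. ]
78 172 [-14.6  22.6  32.6]
cover edges -50 [array([-119.7,  -77.2]), array([ 83.8, 142.3])]
cover edges -20 [array([-119.4,  -76.6]), array([ 84. , 142.5])]
cover edges 20 [array([-119. ,  -76.4]), array([ 83.4, 142.8])]
cover edges 50 [array([-119.1,  -76.7]), array([ 83.6, 142.2])]
walls y [array([-68.2, -60.8]), array([69.1, 76.5])]
pin_center 0.66 [323.2, 167.5] [11.94490577  0.60456793 19.        ]
window_center 0.9 [320.3, 188.4] [ 0.57588302  3.5627652  59.        ]
pin_end_a 0.76 [321.7, 255.1] [-90.55425525   2.7921905   19.        ]
pin_end_a 0.31 [319.6, 171.5] [ 7.66367253  4.42397564 19.        ]
```

View pics/w1.png

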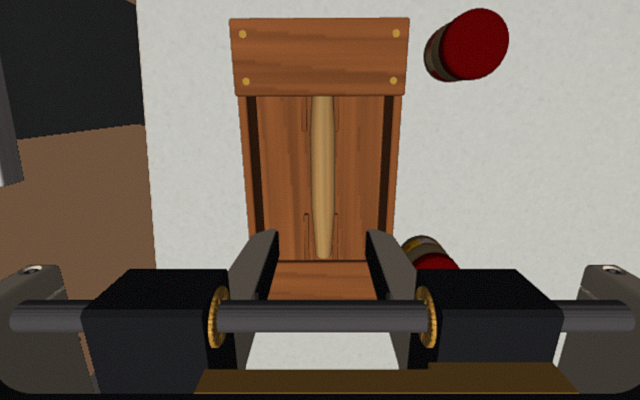

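```bash
cat >> h.py <<'E'
BC=BC+(.002*Bx+.0025*By)[:2]
E
cat > plan.py <<'E'
import numpy as np
from scipy.spatial import cKDTree
def rect(x0,x1,z0,z1): 
    g=np.arange
    return np.concatenate([[(x,z) for x in g(x0,x1+.1,1)  for z in (z0,z1)],[(x,z) for z in g(z0,z1+.1,1) for x in (x0,x1)]])
T={"floor":rect(-132,132,0,6),"covA":rect(80,140,51,59),"covB":rect(-140,-80,51,59),"wallA":rect(132,140,6,59),"wallB":rect(-140,-132,6,59)}
T={k:cKDTree(v) for k,v in T.items()}
s=np.linspace(-100,100,201); r=np.where(abs(s)<40,13,13-4*(abs(s)-40)/60)
pin=np.concatenate([np.c_[s,r],np.c_[s,-r],[(e,q) for e in(-100,100) for q in range(-9,10)]])
grip=np.concatenate([[(x,z) for x in(-10,10) for z in range(-8,77,2)],[(x,-8) for x in range(-10,11)],[(x,76) for x in range(-38,39,2)],[(x,z) for x in (-38,38) for z in range(76,150,4)]])
def place(p,xc,zc,th):
    c,sn=np.cos(th),np.sin(th); return np.c_[xc+p[:,0]*c+p[:,1]*sn, zc-p[:,0]*sn+p[:,1]*c]
W=[(6.5,19,0),(6.5,22,0),(26,24,0),(25,34,8),(24,44,14),(22,54,20),(0,58,21),(-25,66,22),(-40,85,22),(-40,150,15),(-20,190,0)]
if __name__=="__main__":
  for a,b in zip(W,W[1:]):
    best={}
    for t in np.linspace(0,1,11):
        x,z,th=np.array(a)*(1-t)+np.array(b)*t
        for nm,g in(("pin",pin),("grip",grip)):
            P=place(g,x,z,np.radians(th))
            for k,tr in T.items():
                d=tr.query(P)[0].min(); 
                if d<8: best[nm,k]=min(best.get((nm,k),99),round(d,1))
    print(a,b,best)
E
python3 plan.py; python3 - <<'E'
from h import *
print(rel(box(.007,-.0008,.011),tooldown()),rel(box(.007,-.0008,.07),tooldown()))
E
```

```text
(6.5, 19, 0) (6.5, 22, 0) {('pin', 'floor'): np.float64(0.5), ('grip', 'floor'): np.float64(5.0)}
(6.5, 22, 0) (26, 24, 0) {('pin', 'floor'): np.float64(3.0), ('pin', 'wallA'): np.float64(6.0)}
(26, 24, 0) (25, 34, 8) {('pin', 'floor'): np.float64(5.0), ('pin', 'wallA'): np.float64(6.0), ('pin', 'covB'): np.float64(6.3)}
(25, 34, 8) (24, 44, 14) {('pin', 'floor'): np.float64(5.1), ('pin', 'covB'): np.float64(4.6), ('pin', 'wallA'): np.float64(6.7)}
(24, 44, 14) (22, 54, 20) {('pin', 'floor'): np.float64(5.1), ('pin', 'covB'): np.float64(4.8), ('pin', 'covA'): np.float64(5.0)}
(22, 54, 20) (0, 58, 21) {('pin', 'floor'): np.float64(5.3), ('pin', 'covA'): np.float64(5.0)}
(0, 58, 21) (-25, 66, 22) {('pin', 'floor'): np.float64(7.8)}
(-25, 66, 22) (-40, 85, 22) {}
(-40, 85, 22) (-40, 150, 15) {}
(-40, 150, 15) (-20, 190, 0) {}
(array([ 10.8,  -0.7, 157.8]), array([ 0.02,  0.01, -0.24])) (array([10.8, -0.7, 98.8]), array([ 0.02,  0.01, -0.24]))
```

>>> play_rows(rows=[[[3, 0, 10], [0, 0, 0]], [[8, -0.5, 35], [0, 0, 0]], [[11, -0.5, 65], [0, 0, 0]], [[11, -0.5, 95], [0, 0, 0]], [[11, -0.5, 120], [0, 0, 0]], [[11, -0.5, 132], [0, 0, 0]], [[11, -0.5, 134], [0, 0, 0]], [[11, -0.5, 134], [0, 0, 0]]])

```text
time: 4.3
eef_pos: [0.5075, -0.1017, 0.0349]
tcp_rot: [0.0, 0.674, 0.739, 0.0]
wrist_force: [-0.3, -0.3, -0.8]
opening: 0.0509
finger_force: 0.0
```

```bash
python3 - <<'E'
from h import *
s=sensors.get_state(); print(inbox(s["eef_pos"]),s["wrist_force"],rel(box(.007,-.0008,.011),tooldown()))
c=read_camera("wrist"); save(c,"w2.png")
for q in ["pin_center","pin_end_a"]:
    for l in landmark_of(c,q)[:2]: print(q,round(l["p"],2),l["position"],inbox(on_z(c,l["position"],.019)))
E
```

```text
[ 7.54234631 -1.25409376 34.92011117] [-0.28796616 -0.34324623 -0.84313218] (array([-0.5, -0.5, 23.9]), array([ 0.01,  0.  , -0.2 ]))
pin_center 0.97 [321.9, 232.7] [ 7.58606316 -0.49864748 19.        ]
pin_end_a 0.73 [326.4, 358.1] [-93.86372664  -3.44866868  19.        ]
```

View pics/w2.png

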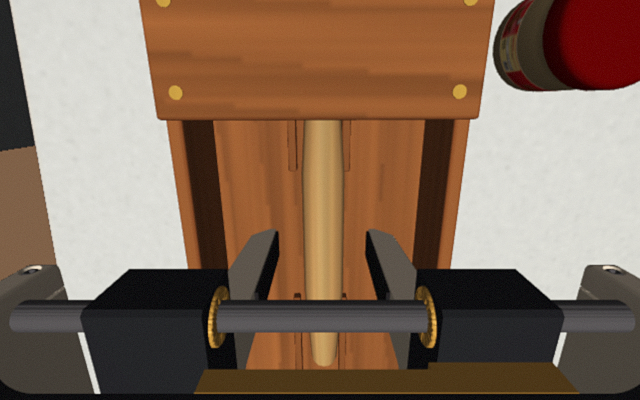

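>>> play_rows(rows=[[[0, 0, 8], [0, 0, 0]], [[0, 0, 16], [0, 0, 0]], [[0, 0, 21], [0, 0, 0]], [[0, 0, 24], [0, 0, 0]], [[0, 0, 24], [0, 0, 0]], [[0, 0, 24], [0, 0, 0]], [[0, 0, 24], [0, 0, 0]], [[0, 0, 24], [0, 0, 0]]])

```text
time: 5.25
eef_pos: [0.5074, -0.1017, 0.0108]
tcp_rot: [0.0, 0.674, 0.739, 0.0]
wrist_force: [0.2, 0.1, 0.6]
opening: 0.0509
finger_force: 0.0
```

>>> play_rows(rows=[[[0, 0, 0], [0, 0, 0]], [[0, 0, 0], [0, 0, 0]], [[0, 0, 0], [0, 0, 0]], [[0, 0, 0], [0, 0, 0]], [[0, 0, 0], [0, 0, 0]], [[0, 0, 0], [0, 0, 0]], [[0, 0, 0], [0, 0, 0]], [[0, 0, 0], [0, 0, 0]]], gripper=0, newtons=45)

```text
time: 6.05
eef_pos: [0.5074, -0.1017, 0.0107]
tcp_rot: [0.0, 0.674, 0.739, 0.0]
wrist_force: [1.4, 0.8, 0.5]
opening: 0.0252
finger_force: 45.0
```

```bash
python3 - <<'E'
from h import *
s=sensors.get_state(); print(inbox(s["eef_pos"]),s["wrist_force"],s["moment"],s["opening"],s["finger_force"])
c=read_camera("wrist"); save(c,"w3.png"); C=cloud(c)
B=(C-np.array([*BC,0])); X=B@Bx*1000; Y=B@By*1000; H=B[...,2]*1000
cv=(c["depth"]>0)&(H>52)&(H<66)&(abs(Y)<50)&(abs(X)<150)
print("covA edge",np.percentile(X[cv&(X>0)],[1,99]))
for q in ["pin_center","pin_end_a"]:
    for l in landmark_of(c,q)[:2]: print(q,round(l["p"],2),l["position"],inbox(on_z(c,l["position"],.019)))
E
```

```text
[ 7.58764517 -1.16781192 10.68230113] [1.39938816 0.79841147 0.52718423] [-0.07820519 -0.19022143  0.0730675 ] 0.02518851184475587 44.99611783772707
covA edge [ 17.64658885 121.95154091]
pin_center 0.85 [318.7, 252.2] [ 6.32556417  1.47812565 19.        ]
```

>>> play_rows(rows=[[[0, 0, -1.5], [0, 0, 0]], [[0, 0, -3], [0, 0, 0]], [[3, 0, -4], [0, 0, 0]], [[7, 0, -4.5], [0, 0, 0]], [[12, 0, -5], [0, 0, 0]], [[16, 0, -5], [0, 0, 0]], [[19, 0, -5], [0, 0, 0]], [[19, 0, -5], [0, 0, 0]]])

```text
time: 7.0
eef_pos: [0.5055, -0.0823, 0.0156]
tcp_rot: [-0.0, 0.674, 0.739, -0.0]
wrist_force: [-0.4, -0.6, -1.7]
opening: 0.0247
finger_force: 45.0
```

```bash
python3 - <<'E'
from h import *
s=sensors.get_state(); print(inbox(s["eef_pos"]),s["wrist_force"],s["moment"],s["opening"],s["finger_force"])
c=read_camera("wrist"); save(c,"w4.png")
for q in ["pin_center","pin_end_b"]:
    for l in landmark_of(c,q)[:2]: print(q,round(l["p"],2),l["position"],inbox(on_z(c,l["position"],.024)))
# relative moves from here, pin centre at tool (-1,0,-8)
o=np.array([-1,0,-8.])
W=[(25.5,24,0),(25,34,8),(24,44,14),(22,54,20),(0,58,21),(-25,66,22),(-40,85,22),(-40,150,15),(-20,200,0)]
def move(a,w):
    th=np.radians(w[2]-a[2]); r=R.from_rotvec([0,-th,0]).as_matrix()
    d=np.array([w[0]-a[0],0,-(w[1]-a[1])]); d=R.from_rotvec([0,np.radians(a[2]),0]).as_matrix()@d
    return np.round(d+o-r@o,1)
for i0,i1 in ((0,3),(3,5),(5,6),(6,8)):
  for w in W[i0+1:i1+1]: print(W[i0],w,move(W[i0],w),"turn y",-(w[2]-W[i0][2]))
E
```

```text
[27.0699387  -1.09778173 15.60769515] [-0.43173276 -0.5704818  -1.68217415] [-0.03185767 -0.09025557  0.02154998] 0.024702491964518142 44.995310101658106
pin_end_b 0.25 [319.8, 250.4] [27.0129053   0.91900135 24.        ]
(25.5, 24, 0) (25, 34, 8) [-1.6  0.  -9.9] turn y -8
(25.5, 24, 0) (24, 44, 14) [ -3.5   0.  -20. ] turn y -14
(25.5, 24, 0) (22, 54, 20) [ -6.3   0.  -30.1] turn y -20
(22, 54, 20) (0, 58, 21) [-22.2   0.    3.8] turn y -1
(22, 54, 20) (-25, 66, 22) [-48.5   0.    4.8] turn y -2
(-25, 66, 22) (-40, 85, 22) [-21.   0. -12.] turn y 0
(-40, 85, 22) (-40, 150, 15) [-23.4   0.  -60.4] turn y 7
(-40, 85, 22) (-20, 200, 0) [ -21.6    0.  -115.1] turn y 22
```

View pics/w4.png

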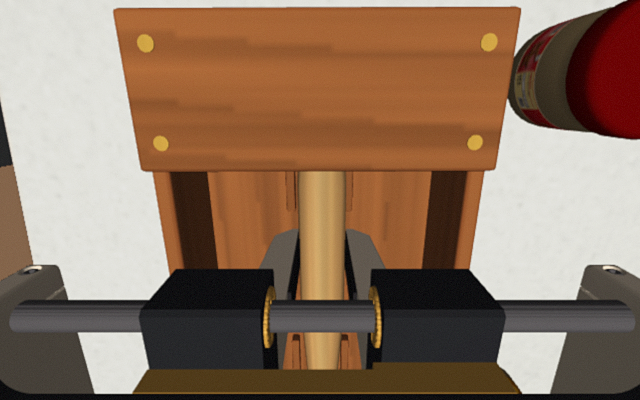

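>>> play_rows(rows=[[[-0.1, 0, -1.2], [0, -1, 0]], [[-0.3, 0, -2.5], [0, -2, 0]], [[-0.5, 0, -3.7], [0, -3, 0]], [[-0.7, 0, -5], [0, -4, 0]], [[-0.9, 0, -6.2], [0, -5, 0]], [[-1.1, 0, -7.5], [0, -6, 0]], [[-1.3, 0, -8.7], [0, -7, 0]], [[-1.6, 0, -9.9], [0, -8, 0]]])

```text
time: 7.95
eef_pos: [0.5058, -0.0844, 0.0257]
tcp_rot: [0.052, 0.673, 0.737, -0.047]
wrist_force: [-0.1, -0.3, -1.4]
opening: 0.0247
finger_force: 45.0
```

```bash
python3 - <<'E'
from h import *
s=sensors.get_state(); print(inbox(s["eef_pos"]),s["wrist_force"],s["moment"],s["opening"],s["finger_force"])
c=read_camera("scene"); C=cloud(c)
p=proj(c,box(-.02,0,.06)).astype(int); y0,x0=max(p[1]-75,0),max(p[0]-100,0)
im=cv2.resize(c["frame"][y0:y0+150,x0:x0+200],(800,600),interpolation=cv2.INTER_CUBIC); cv2.imwrite("pics/s1.png",im[...,::-1]); print(p,x0,y0)
E
```

```text
[24.91324343 -1.19703041 25.7003481 ] [-0.11933314 -0.28393815 -1.35343406] [ 0.11739418 -0.11540938 -0.01904671] 0.024716989518280337 44.99525126069784
[345 193] 245 118
```

View pics/s1.png

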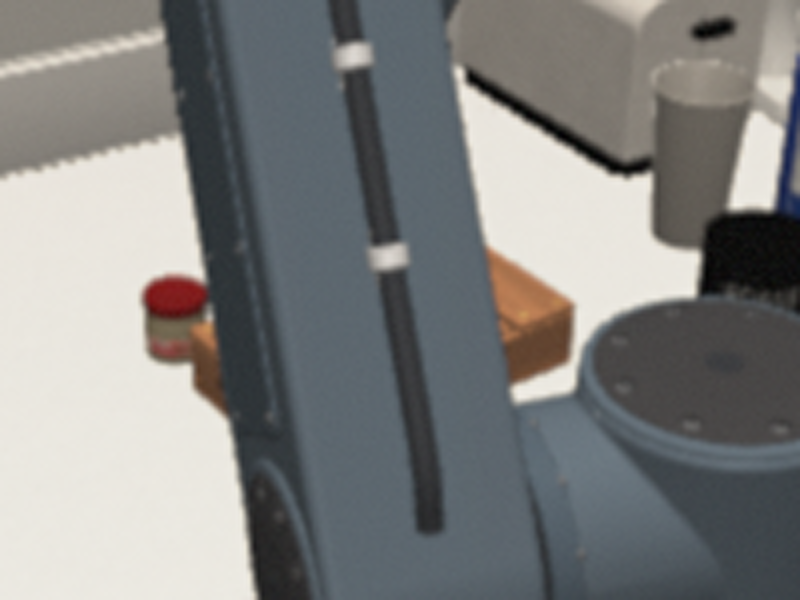

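>>> play_rows(rows=[[[-0.7, 0, -2.4], [0, -1.5, 0]], [[-1.5, 0, -4.9], [0, -3, 0]], [[-2.3, 0, -7.3], [0, -4.5, 0]], [[-3.2, 0, -9.8], [0, -6, 0]], [[-4.2, 0, -12.2], [0, -7.5, 0]], [[-5.2, 0, -14.6], [0, -9, 0]], [[-6.3, 0, -17], [0, -10.5, 0]], [[-7.4, 0, -19.4], [0, -12, 0]]])

```text
time: 8.8
eef_pos: [0.5062, -0.089, 0.046]
tcp_rot: [0.129, 0.664, 0.727, -0.117]
wrist_force: [-0.8, -0.1, -1.6]
opening: 0.0253
finger_force: 45.0
```

```bash
python3 - <<'E'
from h import *
s=sensors.get_state(); print(inbox(s["eef_pos"]),s["wrist_force"],s["moment"],s["opening"],s["finger_force"])
print(inbox(s["eef_pos"]+rot(s["tcp_rot"])@[-.001,0,-.008]), np.degrees(np.arcsin(rot(s["tcp_rot"])[2,0])))
c=read_camera("top"); p=proj(c,box(0,0,.06)).astype(int)
im=cv2.resize(c["frame"][p[1]-60:p[1]+60,p[0]-80:p[0]+80],(800,600),interpolation=cv2.INTER_CUBIC); cv2.imwrite("pics/t2.png",im[...,::-1])
for q in ["pin_end_b"]:
    for l in landmark_of(c,q)[:2]: print(q,round(l["p"],2),l["position"],inbox(on_z(c,l["position"],.088)))
E
```

```text
[20.30444062 -1.19620228 45.97731693] [-0.83669819 -0.13073939 -1.59531032] [ 0.22448236 -0.06892982 -0.00405693] 0.02527877944889322 44.995124246925116
[22.11058289 -1.19854611 53.83466029] -20.07050565503693
pin_end_b 0.7 [348.4, 208.5] [-77.21134042  -2.74025137  88.        ]
pin_end_b 0.2 [424.4, 190.0] [-335.43316355  -35.07950854   88.        ]
```

View pics/t2.png

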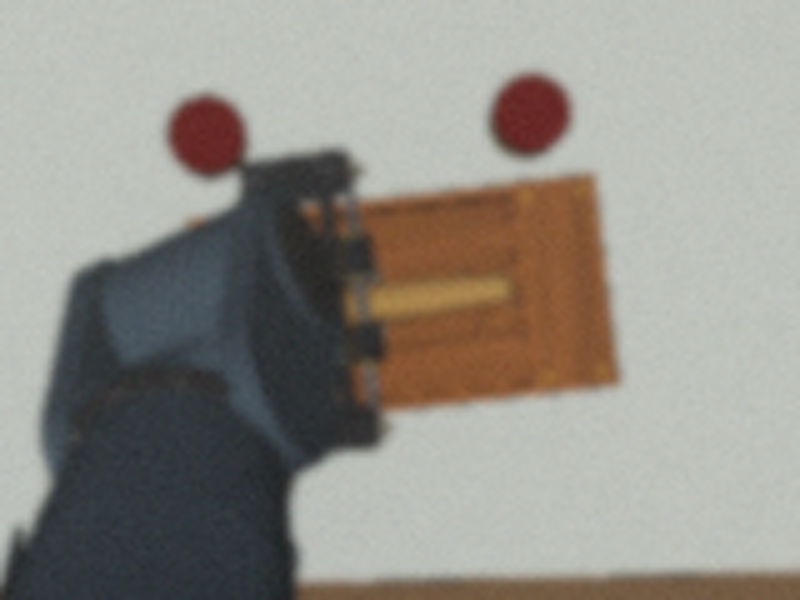

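>>> play_rows(rows=[[[-5, 0, 0.9], [0, -0.2, 0]], [[-11, 0, 1.9], [0, -0.5, 0]], [[-17, 0, 2.9], [0, -0.8, 0]], [[-22.2, 0, 3.8], [0, -1, 0]], [[-29, 0, 4.1], [0, -1.2, 0]], [[-36, 0, 4.4], [0, -1.5, 0]], [[-43, 0, 4.6], [0, -1.8, 0]], [[-48.5, 0, 4.8], [0, -2, 0]]])

```text
time: 9.7
eef_pos: [0.5105, -0.1366, 0.0581]
tcp_rot: [0.141, 0.662, 0.725, -0.129]
wrist_force: [-0.7, -0.3, -1.7]
opening: 0.0246
finger_force: 45.0
```

```bash
python3 - <<'E'
from h import *
s=sensors.get_state(); print(s["wrist_force"],s["moment"],s["opening"])
print(inbox(s["eef_pos"]+rot(s["tcp_rot"])@[-.001,0,-.008]), np.degrees(np.arcsin(rot(s["tcp_rot"])[2,0])))
c=read_camera("wrist"); save(c,"w5.png")
for q in ["pin_end_a"]:
    for l in landmark_of(c,q)[:2]: print(q,round(l["p"],2),l["position"],inbox(on_z(c,l["position"],.028)))
E
```

```text
[-0.73373338 -0.32695054 -1.67587252] [ 0.24316167 -0.02057704 -0.00431256] 0.024627042692636353
[-25.4103173   -0.96570133  65.88297095] -22.025163244263556
pin_end_a 0.82 [322.4, 60.3] [68.11333726 -0.76806619 28.        ]
```

View pics/w5.png

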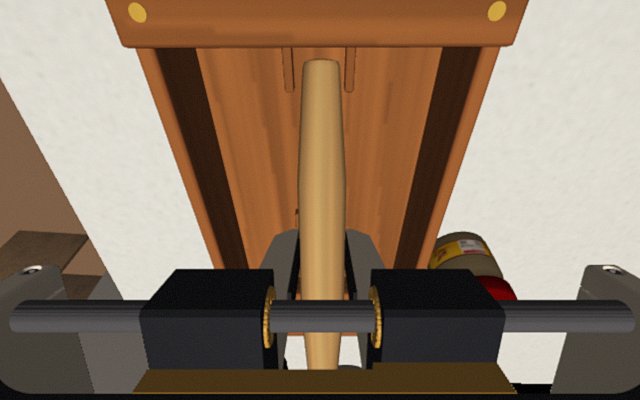

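>>> play_rows(rows=[[[-6, 0, -3], [0, 0, 0]], [[-13, 0, -8], [0, 0, 0]], [[-21, 0, -14], [0, 0, 0]], [[-27, 0, -26], [0, 0, 0]], [[-33, 0, -40], [0, 1.5, 0]], [[-38, 0, -54], [0, 3.5, 0]], [[-42, 0, -66], [0, 5.5, 0]], [[-44.4, 0, -72], [0, 7, 0]]])

```text
time: 10.6
eef_pos: [0.5123, -0.1502, 0.1435]
tcp_rot: [0.097, 0.668, 0.732, -0.087]
wrist_force: [-0.2, -0.1, -1.6]
opening: 0.0248
finger_force: 45.0
```

```bash
python3 - <<'E'
from h import *
s=sensors.get_state(); print(s["wrist_force"],s["moment"],s["opening"])
print(inbox(s["eef_pos"]+rot(s["tcp_rot"])@[-.001,0,-.008]), np.degrees(np.arcsin(rot(s["tcp_rot"])[2,0])))
print(rel(box(0,-.001,.197),tooldown()))
E
```

```text
[-0.21286528 -0.12800489 -1.60187465] [ 0.20912372 -0.06014477  0.0254941 ] 0.024810119795181843
[-40.05009893  -1.46070182 151.53677798] -14.943709120485822
(array([ 26. ,  -0.5, -62.3]), array([ 0.12, 14.94, -0.19]))
```

>>> play_rows(rows=[[[3, 0, -8], [0, 2, 0]], [[7, 0, -19], [0, 4.5, 0]], [[12, 0, -31], [0, 7.5, 0]], [[17, 0, -43], [0, 10.5, 0]], [[22, 0, -54], [0, 13, 0]], [[25, 0, -60], [0, 14.5, 0]], [[26, 0, -62], [0, 15, 0]], [[26, 0, -62], [0, 15, 0]]])

```text
time: 11.4
eef_pos: [0.5079, -0.1092, 0.1946]
tcp_rot: [0.0, 0.674, 0.739, -0.0]
wrist_force: [-0.3, -0.3, -1.8]
opening: 0.0252
finger_force: 45.0
```

```bash
python3 - <<'E'
from h import *
s=sensors.get_state(); print(s["wrist_force"],s["moment"],s["opening"],rel(box(0,-.001,.197),tooldown()))
c=read_camera("wrist"); C=cloud(c); save(c,"w6.png"); Rt=rot(s["tcp_rot"])
Q=(C-s["eef_pos"])@Rt*1000   # tool frame
m=(c["depth"]>0)&(abs(Q[...,1])<4)&(Q[...,0]>15)&(Q[...,0]<110)&(Q[...,2]<20)&(Q[...,2]>-40)
for x0 in range(15,110,12):
    k=m&(Q[...,0]>=x0)&(Q[...,0]<x0+12)
    if k.sum()>3: 
        print(x0+6,k.sum(),"top z tool %.1f"%np.median(Q[...,2][k]),"world z %.1f"%(np.median(C[...,2][k])*1000))
print("end",Q[...,0][m].max())
c=read_camera("top"); p=proj(c,box(0,0,.06)).astype(int)
im=cv2.resize(c["frame"][p[1]-60:p[1]+60,p[0]-80:p[0]+80],(800,600),interpolation=cv2.INTER_CUBIC)
cv2.imwrite("pics/t3.png",np.hstack([im[:,:,::-1][::2,::2],cv2.resize(cv2.imread("pics/w6.png"),(400,300))]))
C=cloud(c); o=outline_of(c,"rolling_pin")
for l in o[:1]:
    P=C[l["pixels"]&(c["depth"]>0)]; B=np.array([inbox(q) for q in P]); print("top pin",l["p"],np.percentile(B,[3,50,97],axis=0).round(1))
    B=B[B[:,2]>120]; 
    if len(B)>5: print(len(B),np.polyfit(B[:,0],B[:,2],1))
E
```

```text
[-0.34931902 -0.32744271 -1.76810771] [-0.03204399 -0.0576637   0.05267606] 0.025194876798714017 (array([-0. ,  0. , -2.4]), array([ 0.01,  0.03, -0.19]))
21 346 top z tool -22.5 world z 217.1
33 365 top z tool -22.6 world z 217.2
45 388 top z tool -22.3 world z 216.9
57 402 top z tool -21.4 world z 216.0
69 433 top z tool -20.6 world z 215.2
81 482 top z tool -19.7 world z 214.3
93 499 top z tool -18.9 world z 213.5
105 46 top z tool -17.6 world z 212.1
end 100.45075105129916
```

View pics/t3.png

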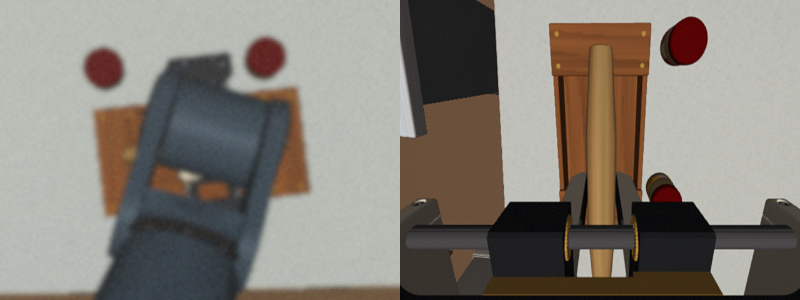

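>>> play_rows(rows=[[[0, 0, 0], [0, 0, 0]], [[0, 0, 0], [0, 0, 0]], [[0, 0, 0], [0, 0, 0]], [[0, 0, 0], [0, 0, 0]], [[0, 0, 0], [0, 0, 0]], [[0, 0, 0], [0, 0, 0]], [[0, 0, 0], [0, 0, 0]], [[0, 0, 0], [0, 0, 0]]])

```text
time: 12.35
eef_pos: [0.508, -0.1091, 0.1944]
tcp_rot: [0.0, 0.674, 0.739, 0.0]
wrist_force: [0.5, 1.9, -2.2]
opening: 0.0245
finger_force: 45.0
```

```bash
python3 -c "from station import sign_off; print(sign_off())"
```

```text
the job is handed in; nothing more can be done
None
```

The rolling pin is out of the box, drawn right-hand end first through the window with no contact force showing at the wrist, and held level and at rest about 13 cm above the covers; both squat jars still stand in place, the arm never went near the other things, and the job is handed in at about 12 s.

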